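Scan the bar code on the top mailing box with the contact scanner

ROBOT

A 6-joint arm with a two-finger parallel gripper is mounted at the origin on the work surface. World frame = base frame: x ahead of the robot, y to its left, z up, the work surface at z = 0. Lengths are in m, angles in rad, forces in N, time in s.
With the tool pointing down it reaches from about 0.4 to 0.925 m from the base axis. Payload 3.4 kg.
Tool frame: the origin (TCP) lies at the very end of the fingers, on their centre line; the grasp point (between the pads) lies 19 mm behind it; z points along the fingers, y is the line along which they close (so a half turn about z gives the same grasp; the last joint's range is limited). The gripper opens to 85 mm and grips with 20 to 120 N. Pads are 22 mm wide; open, the fingers measure 114 mm over their backs; the gripper's body (76 mm by 85 mm) begins 54 mm behind the grasp point. The pads swing forward as they close: fully open they stand 13 mm farther back than shut.
Start: joints at [1.252, 0.307, 1.506, -0, 1.328, -0.073], TCP at [0.14, 0.558, 0.211] pointing down, gripper open.
Joint ranges: [-3.12, 3.12], [-1.05, 2.28], [0.14, 2.33], [-1.42, 4.57], [0.1, 2.73], [-2.68, 2.68]. Speed limits (rad/s): [2.57, 2.57, 3.14, 3.14, 3.14, 3.14].

INTERFACE

Orientations are given as a rotation vector (axis times angle).
In Python, from workcell import sensors, snapshot, job gives the robot as it stands.
- The arm moves only by the tool servo_tool, never from a script. Its argument "motion" is text: rows parted by semicolons, each of 7 numbers parted by spaces: the shift along the tool's x, y, z in m, then the turn, a rotation vector about the tool's x, y, z in rad, then the opening, from -1 (shut) to 1 (fully open). In form: tx ty tz wx wy wz claw; .... A call has 1 to 5 rows; each row shifts and turns the commanded pose from where the row before left it, along the tool's axes as they then stand; what a row does not reach is not made up. A row lasts 1/8 s, in which the tool goes at most 62.5 mm and 10.7 degrees, less where a joint would pass 70% of its speed; a pose out of reach is approached as far as the arm can. A call with a gripper value outside its range is refused whole. The fingers move at their own pace and stop on an object; "newtons" is the grip in N (left out, the last holds). Time passes only in rows, so rows that do not move let the fingers close. It gives the time, the measured TCP pose, the force, the opening and the grip force at its end, in the units of the state.
- sensors.state(): the state, without advancing time (a new reading comes with each control period).
- snapshot(name): name is "scene" or "side" or "wrist"; returns a dict with "image" (384x512x3 uint8, red, green, blue), "range_z" (384x512 float32, m along the optical axis (not along the pixel's ray), 0 where there is no reading), "fx", "fy", "cx", "cy" (pixels), "k1" (the pictures are not rectified: a ray, as slopes to the right and down, at radius r is drawn at 1 + k1 r^2 times it, then the intrinsics apply), "cam_to_world" (4x4, takes a point from camera to world coordinates); the wrist camera has in their place "T_tool_cam" (4x4, takes a point from camera to tool coordinates, whose origin is the TCP and whose axes are the flange's). Camera axes: x right, y down, z forward; pixel columns grow to the right and rows downward; lengths in m; the calibration is good to about 2 mm. A picture is of the moment at which its call begins: read the wrist's pose just before it.
- job.sign_off(): hands the job in; it is judged then, once.
The state is a dict: "t": time; "q": joint angles; "qd": joint speeds; "tau": joint torques, N m; "position": TCP position; "orientation": TCP orientation; "wrist_force": force on the tool from outside, world axes, zero at the start; "moment": the same for the moment, N m; "finger_gap": finger opening in m; "grasp_force": force on a finger pad.
Only numpy, scipy, OpenCV 4.12 (cv2) and the standard library are available. Lean on these libraries where they do the work, as an engineer would, in place of code of your own. Each camera call takes 0.05 s, during which the arm holds its last target. There are 200 camera calls.

TASK

Take the contact scanner out of its charging cradle and read the long bar-code label on the top box of the sloping pile: set the scanner's nose flat on the middle of the label, its wide side along the label, press gently until the sprung nose is about half way in (never hard), and hold it steady there for two seconds. Then stand the scanner back in its cradle, nose down and fully home, let go, and leave the other things on the table where they are.

Things in the scene. Friction and masses are not known exactly. Their poses are not given: they have to be found in the camera images.
- scanner: Grey hand-held contact bar-code scanner, 168 mm long, 0.25 kg, standing nose down in its charging cradle. Origin: centre of the nose's flat face with the nose fully out; +z from nose to handle end (up in the cradle), y the wide direction, x the thin one. Along z: black nose 24 (x) by 50 (y) mm, 0 to 20; head 36 x 56, 18 to 60; collar 66 x 92, 60 to 68; handle above. Either way round reads.
- scanner_grip (a point): Centre of the scanner's straight handle where it is best gripped, 140 mm from the nose along its z. The handle is 28 (x) by 40 (y) mm and runs from 68 to 168 mm. Axes as the scanner's.
- nose (a joint): How far the sprung nose is pushed into the scanner (m): 0 fully out, 0.012 fully in. It starts to move at 1.2 N, is half in at 3.6 N and fully in at 6 N, and springs back by itself.
- bed: Sloping grey bed (150 x 170 mm, tilted 0.5 rad, rising away from a 15 mm lip) of a rack that faces the robot; it carries a pile of flat brown boxes. Origin: on the bed's surface, straight under (along z) the centre of the bar-code label on the top box. z square to the bed, outward; x up the slope; y level, to the left seen from the robot.
- pile_foot (a point): Same point as the bed's origin, same axes. The pile is 120 (x) by 150 (y) mm; its flat top is 20 to 38 mm from here along z, depending on the boxes left: not known beforehand. It does not yield. The label on top is white with black bars, 34 (x) by 66 (y) mm, long side along y. A plain square label farther up the slope is not it.
- cradle: Fixed charging cradle on a black foot 110 x 130 mm: open rectangular grey well, inside 48 (x) by 68 (y) mm, outside 62 x 82, rim 72 mm above the table. Origin: centre of the foot's underside, z up. With the scanner home its collar lies on the rim, its head is in the well and its origin is 12 mm above this origin, its y along the cradle's y (either way round).
- tape_roll: Bystander: roll of yellow packing tape lying flat, ring 92 mm across, 48 mm high, near the middle; origin at the centre of its underside. Leave alone.
- screwdriver: Bystander: 180 mm screwdriver lying flat nearest the robot; origin under its middle. Leave alone.
- wide_tape: Bystander: roll of brown tape lying flat, ring 110 mm across, 50 mm high, on the right; origin at the centre of its underside. Leave alone.
- carton: Bystander: small closed cardboard box 90 x 120 x 70 mm, at the back left; origin at the centre of its underside. Leave alone.
- bottle: Bystander: white bottle 66 mm across, 160 mm high, at the back right; origin at the centre of its underside. Leave alone.
- jar: Bystander: jar 72 mm across, 90 mm high, on the left; origin at the centre of its underside. Leave alone.
- small_bin: Bystander: small open blue bin 110 x 140 x 60 mm, at the back in the middle; origin at the centre of its underside. Leave alone.
There are look-alikes about, which are no part of the job. Leave any purple or turquoise look-alike of the scanner alone.

How it is judged:
By the outcome, as a careful person would: the job done as asked, in the order asked, and still so for the second after the job is handed in, with the robot touching nothing.
It also fails if it takes over 58 s, if anything falls off the work surface, if the arm or the gripper's body presses on something with over 40 N, if the wrist force passes 120 N, or if a joint passes its speed limit or range.

## Working session

There is one attempt and no reset: what is moved stays moved. The work goes in short steps, Python scripts to look and compute and a tool call to move; the robot and the scene stay as the last step left them, time stands still between calls to the robot, and variables do not carry over. Pictures are saved under pics/ and viewed, at most 10 in all, crops included, and the job is handed in when it is done.

Besides the shell and the picture viewer there is one more tool, called after "Request:" in YAML: its name, and indented under it one key for each argument. servo_tool: Moves the arm, as the interface text tells. Its arguments: {"type":"object","properties":{"motion":{"type":"string"},"newtons":{"type":"number"}},"required":["motion"]}

```bash
ls; mkdir -p pics; python3 - <<'E'
from workcell import sensors, snapshot
import cv2,numpy as np,pickle
s=sensors.state();print(s)
d={n:snapshot(n) for n in("scene","side")}
pickle.dump(d,open('d.pkl','wb'))
for n in d:
  print(n,d[n]['fx'],d[n]['k1'],d[n]['cx'],d[n]['cy'],np.round(d[n]['cam_to_world'],3).tolist())
im=np.vstack([d[n]['image'] for n in d])[...,::-1]
cv2.imwrite('pics/a.png',cv2.resize(d['scene']['image'][...,::-1],(800,600)))
cv2.imwrite('pics/b.png',cv2.resize(d['side']['image'][...,::-1],(800,600)))
E
```

```text
pics
{'t': 0.0, 'q': array([ 1.25146065e+00,  3.07589170e-01,  1.50768026e+00, -1.43204159e-05,
        1.32838505e+00, -7.34926108e-02]), 'qd': array([-0.00077248,  0.00025265, -0.00215278, -0.00058471, -0.00199758,
       -0.00119241]), 'tau': array([ 1.17714433e-03, -4.57532501e+01, -2.51914895e+01, -9.22702657e-05,
        1.33014203e-02,  1.37131667e-05]), 'position': array([0.13973246, 0.5570014 , 0.20976922]), 'orientation': array([-0.38514439, -3.11750152,  0.0031803 ]), 'wrist_force': array([0.67722054, 0.16316544, 0.56990659]), 'moment': array([ 0.0130306 , -0.03896393,  0.03221808]), 'grasp_force': 0.0, 'finger_gap': 0.08484467519584561}
scene 387.15779979649386 0.020776206046832252 248.47111672336115 190.928551275183 [[0.626, 0.565, -0.537, 1.154], [0.78, -0.461, 0.424, -0.453], [-0.008, -0.684, -0.729, 0.897], [0.0, 0.0, 0.0, 1.0]]
side 369.43093427643686 -0.06058773197371721 257.27727933905857 190.87097754443033 [[0.999, -0.032, 0.032, 0.508], [-0.045, -0.777, 0.628, -0.702], [0.004, -0.629, -0.777, 0.979], [0.0, 0.0, 0.0, 1.0]]
```

View pics/a.png

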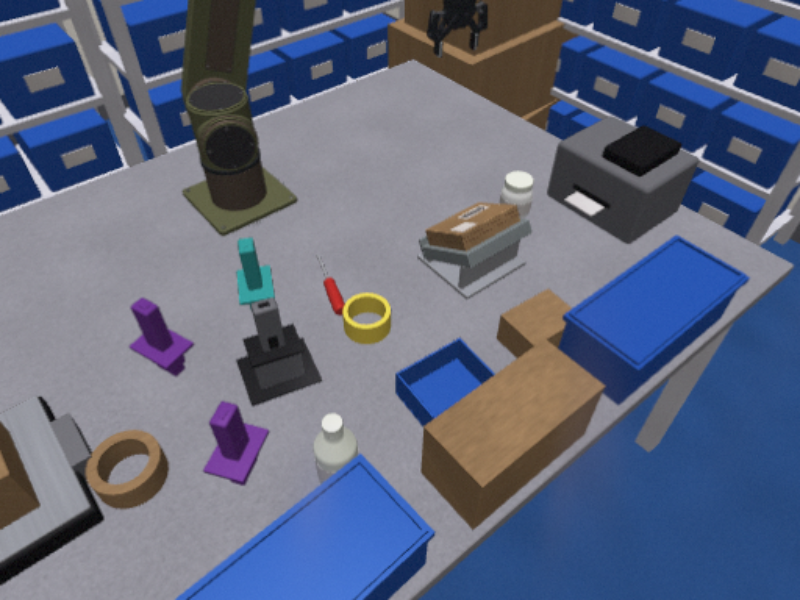

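View pics/b.png

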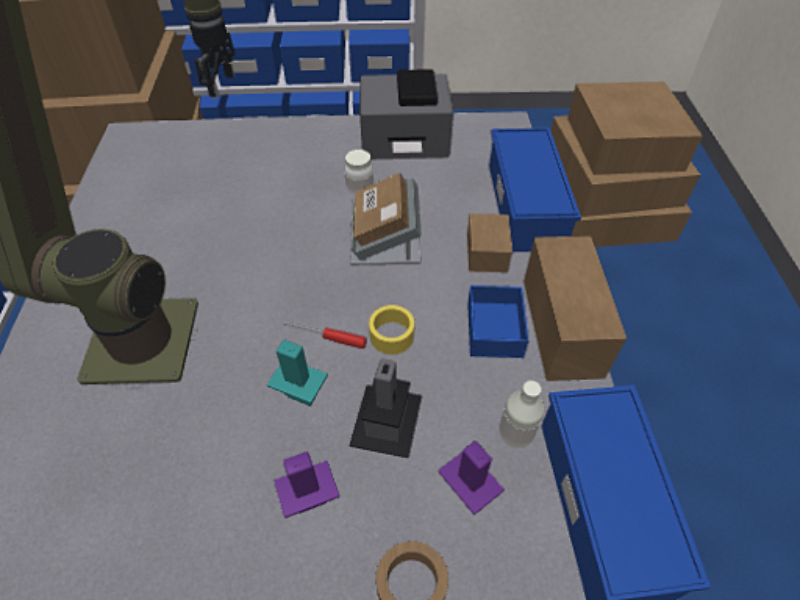

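The first picture (scene) shows the grey scanner in its black-footed cradle at about (270,330). A turquoise look-alike is at (252,270) and purple ones are at (158,330) and (232,440). The sloping pile is at (475,225) with its bar label at about (475,212). In the side picture the grey scanner is at (385,390), the turquoise one at (295,370), the purple ones at (305,480) and (472,475), and the pile is at (380,210). Only the grey one stands in a cradle, so it fits the description. Next I'll measure, and confirm with one crop.

```bash
cat > h.py <<'E'
import numpy as np,cv2
def cloud(d,T=None):
    T=d['cam_to_world'] if T is None else T
    h,w=d['range_z'].shape
    u,v=np.meshgrid(np.arange(w),np.arange(h))
    K=np.array([[d['fx'],0,d['cx']],[0,d['fy'],d['cy']],[0,0,1]])
    p=cv2.undistortPoints(np.stack([u,v],-1).reshape(-1,1,2).astype(float),K,np.array([d['k1'],0,0,0.])).reshape(h,w,2)
    z=d['range_z'][...,None]
    P=np.concatenate([p*z,z],-1)@T[:3,:3].T+T[:3,3]
    P[d['range_z']==0]=np.nan
    return P
def rect(xy):
    (c,s,a)=cv2.minAreaRect((xy*1000).astype(np.float32)); return np.round(c,1),np.round(s,1),round(a,1)
E
python3 - <<'E'
import pickle
from h import *
d=pickle.load(open('d.pkl','rb'))
tiles=[]
for n,box,lb in(('scene',(140,250,130,260),(255,350,115,190)),('side',(220,320,220,300),(215,280,100,180))):
  P=cloud(d[n]);im=d[n]['image'];x0,x1,y0,y1=box
  Q=P[y0:y1,x0:x1].reshape(-1,3);C=im[y0:y1,x0:x1].reshape(-1,3).astype(int)
  grey=np.ptp(C,axis=1)<25
  for lo,hi in((.074,.086),(.17,.19),(.02,.03),(.1,.17)):
    m=grey&(Q[:,2]>lo)&(Q[:,2]<hi)
    print(n,lo,m.sum(),rect(Q[m][:,:2]) if m.sum()>4 else '', np.median(Q[m],0).round(3))
  a0,a1,b0,b1=lb
  Q=P[b0:b1,a0:a1].reshape(-1,3);C=im[b0:b1,a0:a1].reshape(-1,3).astype(int)
  br=(C[:,0]-C[:,2]>30)&(Q[:,2]>.05)
  q=Q[br];
  for i in range(5):
    c=q.mean(0);nn=np.linalg.svd(q-c,full_matrices=False)[2][2];r=(q-c)@nn
    q=q[abs(r)<max(.003,1.5*r.std())]
  nn*=np.sign(nn[2]);print('plane',c,nn,len(q),r.std(),np.arccos(nn[2]))
  xh=-np.cross(nn,np.cross(nn,[0,0,1.]));xh/=np.linalg.norm(xh);yh=np.cross(nn,xh)
  near=abs((Q-c)@nn)<.006
  print('top',rect(np.stack([(Q[near&br]-c)@xh,(Q[near&br]-c)@yh],1)),xh.round(3),yh.round(3))
  W=np.zeros(im.shape[:2],np.uint8);Wl=(near&(C[:,0]-C[:,2]<25)&(C.min(1)>130)).reshape(b1-b0,a1-a0)
  W[b0:b1,a0:a1]=Wl;W=cv2.morphologyEx(W,cv2.MORPH_CLOSE,np.ones((3,3)))
  k,L,S,_=cv2.connectedComponentsWithStats(W)
  for i in range(1,k):
    if S[i,4]<15: continue
    p=P[L==i];p=p[~np.isnan(p[:,0])]
    rc=rect(np.stack([(p-c)@xh,(p-c)@yh],1));print('label',S[i],rc,(c+xh*rc[0][0]/1e3+yh*rc[0][1]/1e3).round(4),np.median(p,0).round(3))
  for bx in(box,lb): tiles.append(cv2.resize(im[bx[2]:bx[3],bx[0]:bx[1]],(400,300),interpolation=cv2.INTER_CUBIC))
cv2.imwrite('pics/c.png',np.vstack([np.hstack(tiles[:2]),np.hstack(tiles[2:])])[...,::-1])
E
```

```text
scene 0.074 493 (array([ 507.6, -200.1]), array([91.9, 69. ]), 74.2) [ 0.518 -0.211  0.079]
scene 0.17 150 (array([ 509.7, -201.3]), array([39.3, 27.3]), 75.0) [ 0.513 -0.203  0.179]
scene 0.02 104 (array([ 284.5, -123.1]), array([ 83.3, 538.8]), 71.0) [ 0.529 -0.188  0.025]
scene 0.1 297 (array([ 425.8, -174.5]), array([ 40.4, 202.8]), 72.4) [ 0.52  -0.205  0.137]
plane [0.51713402 0.2679695  0.11436481] [-0.38763994 -0.04822445  0.92054857] 543 0.004660224940213266 0.40131382045831276
top (array([-15. ,   8.4]), array([150.7, 123.7]), 83.5) [0.914 0.114 0.391] [-0.123  0.992  0.   ]
label [255 115  22  14 118] (array([-294.9,  110.8]), array([ 40.2, 114.5]), 1.3) [ 0.2341  0.3444 -0.0008] [ 0.236  0.345 -0.001]
label [294 129  18  15  64] (array([-30.4,  31.5]), array([ 38.6, 119.2]), 11.7) [0.4855 0.2958 0.1025] [0.484 0.296 0.102]
side 0.074 479 (array([ 506.7, -202. ]), array([93.3, 66.8]), 74.1) [ 0.511 -0.221  0.081]
side 0.17 172 (array([ 506.9, -202. ]), array([41.4, 28.1]), 72.9) [ 0.507 -0.205  0.18 ]
side 0.02 44 (array([ 519.7, -223.9]), array([95.2, 45.7]), 37.0) [ 0.503 -0.239  0.025]
side 0.1 181 (array([ 586., -271.]), array([ 40.8, 224.2]), 50.0) [ 0.507 -0.219  0.137]
plane [0.49898473 0.27112782 0.11115873] [-0.47401952  0.02585932  0.88013453] 602 0.0013606597971478826 0.4946508119554108
top (array([-0.1,  3.8]), array([121.6, 152.9]), 1.5) [ 0.879 -0.048  0.475] [0.054 0.999 0.   ]
label [229 100   8   6  32] (array([-48.8, 189.6]), array([34.5, 24.7]), 53.0) [0.4664 0.4628 0.088 ] [0.467 0.462 0.09 ]
label [233 120   8  16 102] (array([-19.5,  29.3]), array([31.4, 73.7]), 4.3) [0.4834 0.3013 0.1019] [0.483 0.299 0.103]
label [244 130  10  12  85] (array([ 31.9, -39.8]), array([37.6, 44.4]), 3.7) [0.5249 0.2299 0.1263] [0.525 0.231 0.127]
```

View pics/c.png

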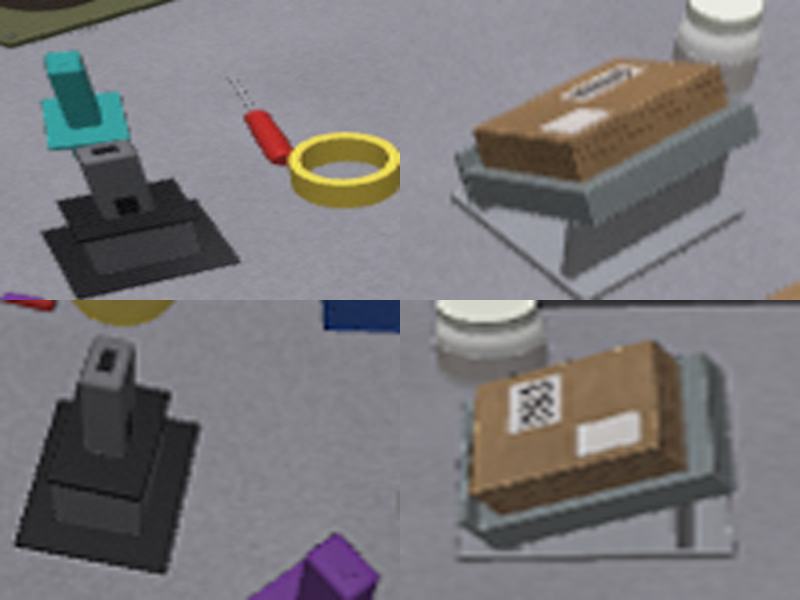

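The crop confirms two things. The grey scanner stands in the black cradle, clear of the turquoise one. The barred label is on the lower-left of the pile's top, and the plain white one, farther up and to the right, is not it. Next I'll get a closer look at the label from the pre-press direction.

```bash
cat >> h.py <<'E'
from scipy.linalg import logm,expm
from scipy.spatial.transform import Rotation as Ro
def pose(s):
    T=np.eye(4);T[:3,:3]=Ro.from_rotvec(s['orientation']).as_matrix();T[:3,3]=s['position'];return T
def frame(p,yaw,tilt=0):
    # tool y along (yaw) raised by tilt, tool z into the surface
    xh=np.array([np.cos(yaw)*np.cos(tilt),np.sin(yaw)*np.cos(tilt),np.sin(tilt)])
    n=np.array([-np.cos(yaw)*np.sin(tilt),-np.sin(yaw)*np.sin(tilt),np.cos(tilt)])
    T=np.eye(4);T[:3,:3]=np.stack([np.cross(xh,-n),xh,-n],1);T[:3,3]=p;return T
def rows(A,B,N=None):
    L=np.real(logm(np.linalg.inv(A)@B))
    w=np.array([L[2,1],L[0,2],L[1,0]]);v=L[:3,3]
    if N is None:N=int(np.ceil(max(np.linalg.norm(v)/.058,np.linalg.norm(w)/.17)))
    N=max(N,1);E=expm(L/N)
    print(N,'rows of',np.round(E[:3,3],4),np.round(Ro.from_matrix(E[:3,:3]).as_rotvec(),4),'end',B[:3,3].round(3))
E
python3 - <<'E'
from h import *
from workcell import sensors
import pickle
A=pose(sensors.state())
n=np.array([-.479,.026,.8776]);L=np.array([.484,.3,.102])
rows(A,frame(L+.2*n,-.054,.5))
rows(A,frame(L+.2*n,-.054,.5),10)
d=pickle.load(open('d.pkl','rb'))['side'];P=cloud(d)
im=d['image'].astype(int);m=(im[...,1]-im[...,0]>50)&(im[...,2]-im[...,0]>40)&(P[...,2]>.05)&(im[...,1]>im[...,2]-15)
print('turq',P[m].min(0),P[m].max(0))
E
```

```text
9 rows of [-0.0432  0.0039 -0.0043] [-0.0466 -0.0381  0.1499] end [0.388 0.305 0.278]
10 rows of [-0.0389  0.0038 -0.0038] [-0.0419 -0.0343  0.1349] end [0.388 0.305 0.278]
turq [ 0.29121195 -0.19321604  0.06404943] [ 0.39613385 -0.11630605  0.17294489]
```

Request:
servo_tool:
  motion: "-0.039 0.004 -0.004 -0.042 -0.034 0.135 1; -0.039 0.004 -0.004 -0.042 -0.034 0.135 1; -0.039 0.004 -0.004 -0.042 -0.034 0.135 1; -0.039 0.004 -0.004 -0.042 -0.034 0.135 1; -0.039 0.004 -0.004 -0.042 -0.034 0.135 1"
  newtons: 40

```text
t: 0.72
position: [0.3144, 0.478, 0.2417]
orientation: [1.317, 2.626, 0.272]
wrist_force: [0.6, -0.1, -0.3]
finger_gap: 0.0853
grasp_force: 0.0
```

Request:
servo_tool:
  motion: "-0.039 0.004 -0.004 -0.042 -0.034 0.135 1; -0.039 0.004 -0.004 -0.042 -0.034 0.135 1; -0.039 0.004 -0.004 -0.042 -0.034 0.135 1; -0.039 0.004 -0.004 -0.042 -0.034 0.135 1; -0.039 0.004 -0.004 -0.042 -0.034 0.135 1"

```text
t: 1.35
position: [0.3902, 0.3044, 0.28]
orientation: [1.996, 1.878, 0.485]
wrist_force: [-0.6, -0.3, 0.8]
finger_gap: 0.0851
grasp_force: 0.0
```

Request:
servo_tool:
  motion: "0 0 0 0 0 0 1; 0 0 0 0 0 0 1"

```text
t: 1.6
position: [0.3901, 0.3065, 0.2802]
orientation: [1.991, 1.885, 0.486]
wrist_force: [0.6, 0.1, 0.5]
finger_gap: 0.0857
grasp_force: 0.0
```

```bash
python3 - <<'E'
from h import *
from workcell import sensors,snapshot
s=sensors.state();A=pose(s);print(s['t'],s['q'].round(3),A.round(4).tolist())
d=snapshot('wrist');print(d['T_tool_cam'].round(4).tolist(),d['fx'],d['k1'])
import pickle;pickle.dump((s,d),open('w1.pkl','wb'))
cv2.imwrite('pics/d.png',d['image'][...,::-1])
n=np.array([-.479,.026,.8776]);L=np.array([.484,.3,.102])
rows(A,frame(L+.2*n,-.054,.5))
E
```

```text
1.6 [ 0.886 -0.002  1.838 -0.461  1.04   1.123] [[0.0534, 0.8767, 0.478, 0.3901], [0.9986, -0.0494, -0.0209, 0.3065], [0.0053, 0.4785, -0.8781, 0.2802], [0.0, 0.0, 0.0, 1.0]]
[[0.0005, -0.9525, -0.3046, 0.0777], [1.0, 0.0004, 0.0005, -0.0004], [-0.0004, -0.3046, 0.9525, -0.1631], [0.0, 0.0, 0.0, 1.0]] 344.76851298716724 0.015306121050281635
1 rows of [-0.0014 -0.0028  0.0015] [-0.0011 -0.0049 -0.002 ] end [0.388 0.305 0.278]
```

View pics/d.png

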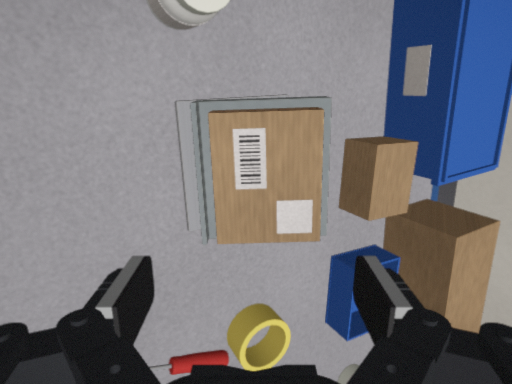

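The wrist view shows the bar label at (250,158) and the plain square label at (294,216). Next I'll measure the plane, the yaw and the label's centre.

```bash
python3 - <<'E'
from h import *
import pickle
s,d=pickle.load(open('w1.pkl','rb'));A=pose(s);P=cloud(d,A@d['T_tool_cam'])
Q=P[118:235,220:312].reshape(-1,3);Q=Q[~np.isnan(Q[:,0])]
c=np.median(Q,0);
for i in range(5):
  c=Q.mean(0);nn=np.linalg.svd(Q-c,full_matrices=False)[2][2];r=(Q-c)@nn;Q=Q[abs(r)<max(.002,2*r.std())]
nn*=np.sign(nn[2]);print('n',nn,r.std(),'tilt',np.arccos(nn[2]),'downslope yaw',np.arctan2(-nn[1],-nn[0]))
xh=np.array([0,0,1])-nn*nn[2];xh/=np.linalg.norm(xh);yh=np.cross(nn,xh)
im=d['image'].astype(int);pl=abs((P-c)@nn)<.004
brown=((im[...,0]-im[...,2]>25)&pl)
brown[:,:200]=0;brown[:,330:]=0;brown[250:]=0
f=lambda p:np.stack([(p-c)@xh,(p-c)@yh],1)
print('top',rect(f(P[brown])))
W=((im.min(2)>140)&pl).astype(np.uint8);W[:,:222]=0;W[:,318:]=0;W[240:]=0;W=cv2.morphologyEx(W,cv2.MORPH_CLOSE,np.ones((5,5)))
k,L,S,_=cv2.connectedComponentsWithStats(W)
for i in range(1,k):
  if S[i,4]>40:
    rc=rect(f(P[L==i]));print(S[i],rc,(c+(xh*rc[0][0]+yh*rc[0][1])/1e3).round(4))
    # label direction
print('up',xh,np.arctan2(xh[1],xh[0]))
# bed lip/plane height check
m=(abs(im.max(2)-im.min(2))<25)
B=P[150:230,321:326].reshape(-1,3);print('bed strip offset',np.median((B-c)@nn))
E
```

```text
n [-0.47950008  0.0114339   0.87746735] 0.0007324107450551681 tilt 0.500240268843692 downslope yaw -0.023840947647196107
top (array([ 1.5, -4.4]), array([119.9, 150.5]), 0.2)
[ 232  128   35   62 1972] (array([-16.3,  20.5]), array([34.7, 66.4]), 1.2) [0.4828 0.3016 0.102 ]
[ 276  200   37   34 1197] (array([ 24.4, -43.3]), array([43. , 34.3]), 39.6) [0.517  0.2369 0.1216]
up [ 0.87721799 -0.02091767  0.47963638] -0.023840947647196103
bed strip offset -0.0345447965238897
```

```bash
python3 - <<'E'
from h import *
from workcell import sensors
A=pose(sensors.state());B=frame([.508,-.2015,.27],-.28)
rows(A,B,10)
L=np.real(logm(np.linalg.inv(A)@B))
for i in range(0,11,2): print((A@expm(L*i/10))[:3,3].round(3))
E
```

```text
10 rows of [-0.0485  0.0189  0.0058] [ 0.0496 -0.0062  0.0221] end [ 0.508 -0.202  0.27 ]
[0.39  0.307 0.28 ]
[0.423 0.207 0.286]
[0.451 0.107 0.288]
[0.475 0.005 0.286]
[ 0.494 -0.098  0.279]
[ 0.508 -0.201  0.27 ]
```

Request:
servo_tool:
  motion: "-0.0485 0.019 0.006 0.05 -0.006 0.022 1; -0.0485 0.019 0.006 0.05 -0.006 0.022 1; -0.0485 0.019 0.006 0.05 -0.006 0.022 1; -0.0485 0.019 0.006 0.05 -0.006 0.022 1; -0.0485 0.019 0.006 0.05 -0.006 0.022 1"

```text
t: 2.28
position: [0.4659, 0.0539, 0.287]
orientation: [2.257, 1.904, 0.258]
wrist_force: [1.6, 1.1, 0.7]
finger_gap: 0.0854
grasp_force: 0.0
```

Request:
servo_tool:
  motion: "-0.0485 0.019 0.006 0.05 -0.006 0.022 1; -0.0485 0.019 0.006 0.05 -0.006 0.022 1; -0.0485 0.019 0.006 0.05 -0.006 0.022 1; -0.0485 0.019 0.006 0.05 -0.006 0.022 1; -0.0485 0.019 0.006 0.05 -0.006 0.022 1"

```text
t: 2.9
position: [0.5105, -0.2044, 0.2672]
orientation: [-2.506, -1.888, 0.003]
wrist_force: [0.5, 0.4, -0.1]
finger_gap: 0.0853
grasp_force: 0.0
```

Request:
servo_tool:
  motion: "0 0 0 0 0 0 1; 0 0 0 0 0 0 1"

```text
t: 3.15
position: [0.5095, -0.2021, 0.2669]
orientation: [-2.506, -1.887, 0.003]
wrist_force: [-0.6, 0.3, -0.1]
finger_gap: 0.0857
grasp_force: 0.0
```

```bash
python3 - <<'E'
from h import *
from workcell import sensors,snapshot
s=sensors.state();A=pose(s);d=snapshot('wrist');P=cloud(d,A@d['T_tool_cam'])
print(s['t'],s['q'].round(3),A.round(4).tolist())
im=d['image'].astype(int);g=(np.ptp(im,axis=2)<25)&(np.linalg.norm(P[...,:2]-[.508,-.2015],axis=-1)<.1)
for lo,hi in((.172,.19),(.075,.085),(-.0,.02)):
  m=g&(P[...,2]>lo)&(P[...,2]<hi)
  if lo==0: m&=im.max(2)<70
  k,L,S,_=cv2.connectedComponentsWithStats(m.astype(np.uint8));i=1+S[1:,4].argmax();m=L==i
  print(lo,m.sum(),rect(P[m][:,:2]),np.median(P[m],0).round(4))
cv2.imwrite('pics/e.png',d['image'][...,::-1])
rows(A,frame([.508,-.2015,.133],-.28))
E
```

```text
3.15 [-4.550e-01  2.340e-01  1.468e+00  1.000e-03  1.445e+00 -1.760e-01] [[0.2762, 0.9611, -0.0043, 0.5095], [0.9611, -0.2762, 0.0029, -0.2021], [0.0016, -0.0049, -1.0, 0.2669], [0.0, 0.0, 0.0, 1.0]]
0.172 1818 (array([ 506.1, -200.1]), array([39.4, 27.6]), 74.7) [ 0.5067 -0.1986  0.1796]
0.075 3443 (array([ 506.2, -200.7]), array([91.2, 66. ]), 73.9) [ 0.5162 -0.1823  0.0797]
-0.0 623 (array([ 544.8, -232.2]), array([86.4, 14.5]), 74.7) [ 0.543  -0.2397  0.0059]
3 rows of [ 0.     -0.0004  0.0446] [-0.0016 -0.0005  0.    ] end [ 0.508 -0.202  0.133]
```

View pics/e.png

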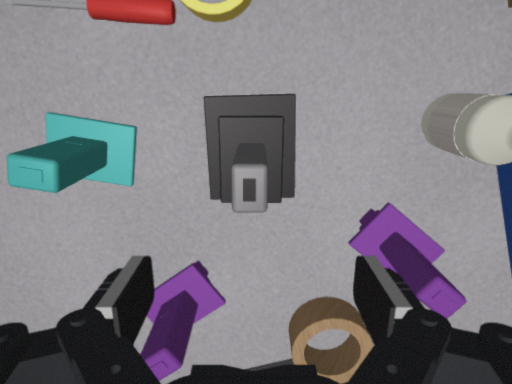

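The scanner is centred below the fingers at (250,180). Now descend to the grip point, with a 3 mm sideways correction.

Request:
servo_tool:
  motion: "0.0005 -0.0015 0.045 -0.001 0 0 1; 0 -0.0015 0.045 -0.002 0 0 1; 0 0 0.044 -0.002 0 0 1; 0 0 0 0 0 0 1; 0 0 0 0 0 0 1"

```text
t: 3.82
position: [0.5072, -0.2006, 0.1355]
orientation: [2.506, 1.889, 0.004]
wrist_force: [0.3, 0.1, 0.9]
finger_gap: 0.0856
grasp_force: 0.0
```

Request:
servo_tool:
  motion: "0 0 0 0 0 0 -1; 0 0 0 0 0 0 -1; 0 0 0 0 0 0 -1; 0 0 0 0 0 0 -1; 0 0 0 0 0 0 -1"
  newtons: 50

```text
t: 4.45
position: [0.5061, -0.2012, 0.1345]
orientation: [2.509, 1.888, 0.002]
wrist_force: [-1.6, 0.6, 5.9]
finger_gap: 0.0272
grasp_force: 50.3
```

Request:
servo_tool:
  motion: "0 0 0 0 0 0 -1; 0 0 0 0 0 0 -1; 0 0 0 0 0 0 -1"

```text
t: 4.82
position: [0.5061, -0.2012, 0.1345]
orientation: [2.509, 1.888, 0.002]
wrist_force: [-2.0, 1.0, 6.1]
finger_gap: 0.0272
grasp_force: 50.3
```

Request:
servo_tool:
  motion: "0 0 -0.02 0 0 0 -1; 0 0 -0.03 0 0 0 -1; 0 0 -0.04 0 0 0 -1; 0 0 -0.04 0 0 0 -1; 0 0 -0.02 0 0 0 -1"

```text
t: 5.45
position: [0.5064, -0.2014, 0.2856]
orientation: [2.508, 1.888, 0.004]
wrist_force: [-0.0, -0.2, -2.8]
finger_gap: 0.0272
grasp_force: 50.0
```

```bash
python3 - <<'E'
from h import *
from workcell import sensors,snapshot
s=sensors.state();A=pose(s);print(s['t'],s['wrist_force'],s['finger_gap'],A[:3,3])
# scanner in hand, from the two fixed cameras: handle top / collar in tool coords
for n in('scene','side'):
  d=snapshot(n);P=cloud(d);t=(P-A[:3,3])@A[:3,:3];im=d['image'].astype(int)
  g=(np.ptp(im,axis=2)<25)
  m=g&(abs(t[...,0])<.055)&(abs(t[...,1])<.055)&(t[...,2]>.01)&(t[...,2]<.13)
  q=t[m];print(n,m.sum(),q[:,2].max())
  c=q[(q[:,2]>.048)&(q[:,2]<.07)];print('collar',len(c),rect(c[:,:2]),np.percentile(c[:,2],[5,50,95]))
n=np.array([-.4795,.0114,.8775]);L=np.array([.4828,.3016,.102])
B=frame(L+(.1225+.08)*n,-.022,.5);rows(A,B,10)
W=np.real(logm(np.linalg.inv(A)@B))
for i in range(0,11,2):
  T=A@expm(W*i/10);print(T[:3,3].round(3),(T@[0,0,.1225,1])[:3].round(3))
E
```

```text
5.45 [-0.03808369 -0.23208852 -2.83565802] 0.02719799205359785 [ 0.5063731  -0.20138438  0.28561864]
scene 1037 0.1217309731227757
collar 603 (array([1., 0.]), array([92. , 71.1]), 0.8) [0.05281602 0.05541934 0.05946584]
side 765 0.11798254068820353
collar 584 (array([-0.9,  2.2]), array([93.2, 66.2]), 0.3) [0.04938332 0.05167088 0.05444057]
10 rows of [ 0.048  -0.0201 -0.0035] [-0.0493  0.0065 -0.0253] end [0.386 0.304 0.28 ]
[ 0.506 -0.201  0.286] [ 0.507 -0.201  0.163]
[ 0.493 -0.098  0.292] [ 0.505 -0.1    0.17 ]
[0.473 0.004 0.295] [0.498 0.002 0.175]
[0.449 0.106 0.294] [0.485 0.103 0.177]
[0.419 0.206 0.289] [0.467 0.203 0.176]
[0.386 0.304 0.28 ] [0.444 0.303 0.172]
```

Request:
servo_tool:
  motion: "0.048 -0.02 -0.0035 -0.049 0.0065 -0.025 -1; 0.048 -0.02 -0.0035 -0.049 0.0065 -0.025 -1; 0.048 -0.02 -0.0035 -0.049 0.0065 -0.025 -1; 0.048 -0.02 -0.0035 -0.049 0.0065 -0.025 -1; 0.048 -0.02 -0.0035 -0.049 0.0065 -0.025 -1"

```text
t: 6.18
position: [0.4602, 0.0567, 0.2915]
orientation: [2.245, 1.922, 0.257]
wrist_force: [0.7, 0.4, -2.7]
finger_gap: 0.0266
grasp_force: 50.5
```

Request:
servo_tool:
  motion: "0.048 -0.02 -0.0035 -0.049 0.0065 -0.025 -1; 0.048 -0.02 -0.0035 -0.049 0.0065 -0.025 -1; 0.048 -0.02 -0.0035 -0.049 0.0065 -0.025 -1; 0.048 -0.02 -0.0035 -0.049 0.0065 -0.025 -1; 0.048 -0.02 -0.0035 -0.049 0.0065 -0.025 -1"

```text
t: 6.8
position: [0.385, 0.3049, 0.2773]
orientation: [1.966, 1.92, 0.484]
wrist_force: [0.9, -0.4, -3.1]
finger_gap: 0.0273
grasp_force: 50.5
```

Request:
servo_tool:
  motion: "0 0 0 0 0 0 -1; 0 0 0 0 0 0 -1; 0 0 0 0 0 0 -1"

```text
t: 7.18
position: [0.3873, 0.3026, 0.2786]
orientation: [1.97, 1.917, 0.484]
wrist_force: [0.5, 0.5, -1.3]
finger_gap: 0.0269
grasp_force: 50.7
```

```bash
cat > chk.py <<'E'
from h import *
from workcell import sensors,snapshot
import sys
s=sensors.state();A=pose(s);n=np.array([-.4795,.0105,.8775]);L=np.array([.4828,.3016,.102])
so=float(sys.argv[1])
print(s['t'],s['q'].round(2),'F',s['wrist_force'].round(2),'along n',round(s['wrist_force']@n,2))
N=(A@[0,0,.1225,1])[:3];print('nose above label',(N-L)@n)
B=frame(L+(.1225+so)*n,-.022,.5);rows(A,B,1)
E
python3 chk.py .03; python3 - <<'E'
from h import *
from workcell import sensors,snapshot
A=pose(sensors.state());out=[]
for n in('scene','side'):
  d=snapshot(n);c=np.linalg.inv(d['cam_to_world'])@A@[0,0,.1,1]
  u,v=int(d['fx']*c[0]/c[2]+d['cx']),int(d['fy']*c[1]/c[2]+d['cy'])
  out.append(cv2.resize(d['image'][max(v-60,0):v+60,u-53:u+53],(400,453),interpolation=cv2.INTER_CUBIC))
cv2.imwrite('pics/f.png',np.hstack(out)[...,::-1])
E
```

```text
7.175 [ 0.87 -0.01  1.85 -0.45  1.03  1.08] F [ 0.46  0.46 -1.33] along n -1.38
nose above label 0.07826557933892414
1 rows of [ 0.0011 -0.0006  0.0483] [-0.0066  0.0015 -0.0048] end [0.41  0.303 0.236]
```

View pics/f.png

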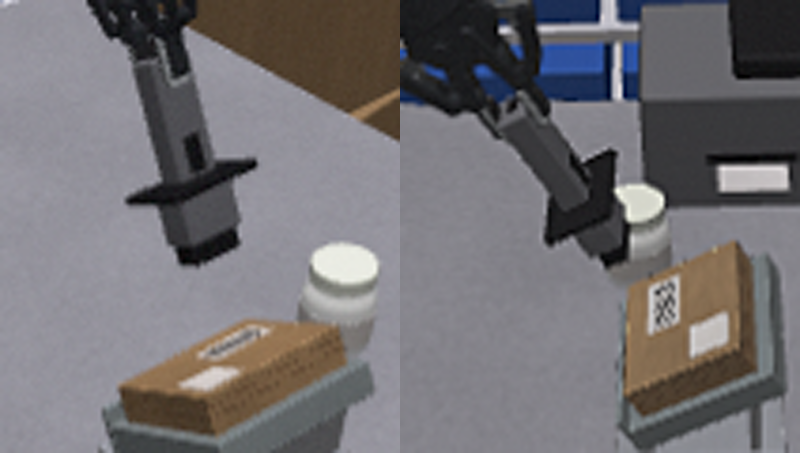

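Request:
servo_tool:
  motion: "0.0005 0 0.024 -0.003 0.001 -0.002 -1; 0.0006 -0.0006 0.024 -0.003 0.001 -0.002 -1; 0 0 0 0 0 0 -1; 0 0 0 0 0 0 -1"

```text
t: 7.78
position: [0.41, 0.3044, 0.2375]
orientation: [1.961, 1.918, 0.493]
wrist_force: [0.1, 0.0, -2.3]
finger_gap: 0.0269
grasp_force: 50.8
```

```bash
python3 chk.py .008
```

```text
7.775 [ 0.83  0.05  1.9  -0.48  0.9   1.1 ] F [ 0.15  0.02 -2.29] along n -2.08
nose above label 0.03134835577328352
1 rows of [-0.0013 -0.0011  0.0233] [ 0.001  -0.0024 -0.0011] end [0.42  0.303 0.217]
```

Request:
servo_tool:
  motion: "-0.001 -0.001 0.012 0.001 -0.002 -0.001 -1; 0 0 0.011 0 0 0 -1; 0 0 0 0 0 0 -1; 0 0 0 0 0 0 -1"

```text
t: 8.28
position: [0.4195, 0.3038, 0.216]
orientation: [1.959, 1.92, 0.489]
wrist_force: [0.1, -0.2, -2.8]
finger_gap: 0.0274
grasp_force: 50.8
```

```bash
python3 chk.py .0
```

```text
8.275 [ 0.82  0.08  1.93 -0.5   0.84  1.12] F [ 0.07 -0.25 -2.84] along n -2.53
nose above label 0.007883676921769492
1 rows of [-0.0009  0.0009  0.0079] [-0.0007 -0.0006  0.0019] end [0.424 0.303 0.209]
```

Request:
servo_tool:
  motion: "0 0 0.002 0 0 0 -1; 0 0 0.002 0 0 0 -1; 0 0 0.001 0 0 0 -1; 0 0 0 0 0 0 -1"

```text
t: 8.78
position: [0.4219, 0.3037, 0.2117]
orientation: [1.959, 1.92, 0.489]
wrist_force: [-1.0, 0.1, -2.8]
finger_gap: 0.0267
grasp_force: 50.9
```

Request:
servo_tool:
  motion: "0 0 0.001 0 0 0 -1; 0 0 0 0 0 0 -1"

```text
t: 9.02
position: [0.4224, 0.3037, 0.2108]
orientation: [1.959, 1.92, 0.489]
wrist_force: [-0.4, -0.3, -2.6]
finger_gap: 0.027
grasp_force: 50.9
```

Request:
servo_tool:
  motion: "0 0 0.001 0 0 0 -1; 0 0 0 0 0 0 -1"

```text
t: 9.28
position: [0.4229, 0.3037, 0.2099]
orientation: [1.959, 1.92, 0.489]
wrist_force: [0.1, 0.3, -1.9]
finger_gap: 0.0269
grasp_force: 50.9
```

Request:
servo_tool:
  motion: "0 0 0.001 0 0 0 -1; 0 0 0 0 0 0 -1"

```text
t: 9.52
position: [0.4234, 0.3038, 0.2092]
orientation: [1.959, 1.92, 0.49]
wrist_force: [-1.0, -1.0, -1.2]
finger_gap: 0.0267
grasp_force: 51.1
```

```bash
python3 chk.py -.006
```

```text
9.525 [ 0.81  0.09  1.94 -0.5   0.82  1.12] F [-1.03 -1.02 -1.17] along n -0.55
nose above label 6.431394848724825e-05
1 rows of [-0.0009  0.0008  0.0061] [-0.0004 -0.0009  0.0018] end [0.427 0.303 0.204]
```

Request:
servo_tool:
  motion: "0 0 0.001 0 0 0 -1; 0 0 0.001 0 0 0 -1; 0 0 0 0 0 0 -1"

```text
t: 9.9
position: [0.4243, 0.3038, 0.2074]
orientation: [1.959, 1.92, 0.49]
wrist_force: [-1.6, 0.5, -0.4]
finger_gap: 0.027
grasp_force: 51.2
```

Request:
servo_tool:
  motion: "0 0 0.001 0 0 0 -1; 0 0 0.001 0 0 0 -1; 0 0 0 0 0 0 -1"

```text
t: 10.28
position: [0.4253, 0.3038, 0.2056]
orientation: [1.959, 1.92, 0.49]
wrist_force: [-1.8, 0.8, -0.4]
finger_gap: 0.0272
grasp_force: 51.3
```

```bash
python3 chk.py -.006
```

```text
10.275 [ 0.8   0.1   1.94 -0.51  0.81  1.12] F [-1.79  0.75 -0.38] along n 0.53
nose above label -0.004020070419421244
1 rows of [-0.0009  0.0008  0.002 ] [-0.0004 -0.0009  0.0018] end [0.427 0.303 0.204]
```

Request:
servo_tool:
  motion: "0 0 0.001 0 0 0 -1; 0 0 0.0007 0 0 0 -1; 0 0 0 0 0 0 -1; 0 0 0 0 0 0 -1"

```text
t: 10.78
position: [0.4261, 0.3037, 0.2042]
orientation: [1.959, 1.92, 0.49]
wrist_force: [-1.9, 0.9, 0.5]
finger_gap: 0.027
grasp_force: 51.4
```

Request:
servo_tool:
  motion: "0 0 0 0 0 0 -1; 0 0 0 0 0 0 -1"

```text
t: 11.02
position: [0.4261, 0.3037, 0.2041]
orientation: [1.959, 1.92, 0.49]
wrist_force: [-1.8, 0.1, 0.7]
finger_gap: 0.0269
grasp_force: 51.4
```

Request:
servo_tool:
  motion: "0 0 0 0 0 0 -1; 0 0 0 0 0 0 -1"

```text
t: 11.28
position: [0.4261, 0.3037, 0.2041]
orientation: [1.959, 1.92, 0.49]
wrist_force: [-2.4, 0.2, 0.1]
finger_gap: 0.0268
grasp_force: 51.4
```

```bash
python3 chk.py -.006; python3 - <<'E'
from h import *
from workcell import sensors,snapshot
n=np.array([-.4795,.0105,.8775]);f=[]
A=pose(sensors.state());out=[]
for k in('scene','side'):
  d=snapshot(k);c=np.linalg.inv(d['cam_to_world'])@A@[0,0,.12,1]
  u,v=int(d['fx']*c[0]/c[2]+d['cx']),int(d['fy']*c[1]/c[2]+d['cy'])
  out.append(cv2.resize(d['image'][max(v-35,0):v+35,u-35:u+35],(400,400),interpolation=cv2.INTER_CUBIC));f.append(sensors.state()['wrist_force']@n)
print(f)
cv2.imwrite('pics/g.png',np.hstack(out)[...,::-1])
E
```

```text
11.275 [ 0.8   0.1   1.94 -0.51  0.81  1.12] F [-2.4   0.17  0.14] along n 1.27
nose above label -0.005690881355999605
1 rows of [-0.0009  0.0008  0.0003] [-0.0004 -0.0009  0.0018] end [0.427 0.303 0.204]
[np.float64(1.258998491413995), np.float64(0.9955789185327377)]
```

View pics/g.png

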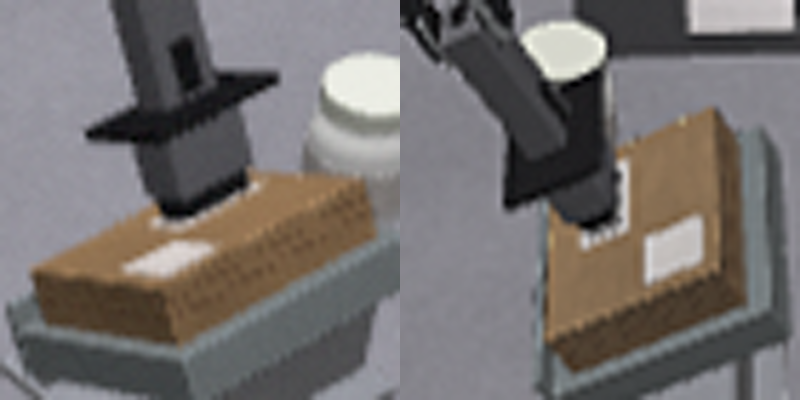

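```bash
python3 - <<'E'
from h import *
from workcell import sensors,snapshot
A=pose(sensors.state());print('label est in tool', (np.linalg.inv(A)@[.4828,.3016,.102,1])[:3].round(4))
for k in('scene','side'):
  d=snapshot(k);t=(cloud(d)-A[:3,3])@A[:3,:3];im=d['image'].astype(int)
  m=(im.min(2)>120)&(np.ptp(im,axis=2)<40)&(abs(t[...,2]-.117)<.006)&(abs(t[...,0])<.045)&(abs(t[...,1])<.03)
  print(k,m.sum(),t[m][:,:2].min(0),t[m][:,:2].max(0),np.median(t[m][:,2]))
  b=(im.max(2)<60)&(t[...,2]<.115)&(t[...,2]>.104)&(abs(t[...,0])<.035)&(abs(t[...,1])<.03)
  if b.sum(): print('nose',b.sum(),t[b][:,:2].min(0),t[b][:,:2].max(0))
E
```

```text
label est in tool [-0.0009  0.0009  0.1168]
scene 23 [-0.0337154  -0.00896077] [0.02338673 0.02233153] 0.11789633486352674
nose 42 [-0.02493965 -0.01105825] [0.02346682 0.01413782]
side 35 [-0.03613667 -0.01669793] [0.03038523 0.01770504] 0.11671059263096237
nose 14 [-0.02557339 -0.00841704] [-0.01980602  0.01241279]
```

Request:
servo_tool:
  motion: "0 0 0 0 0 0 -1; 0 0 0 0 0 0 -1; 0 0 0 0 0 0 -1; 0 0 0 0 0 0 -1; 0 0 0 0 0 0 -1"

```text
t: 12.1
position: [0.4261, 0.3037, 0.2041]
orientation: [1.959, 1.92, 0.49]
wrist_force: [-1.5, 0.3, 0.3]
finger_gap: 0.0272
grasp_force: 51.4
```

Request:
servo_tool:
  motion: "0 0 0 0 0 0 -1; 0 0 0 0 0 0 -1; 0 0 0 0 0 0 -1; 0 0 0 0 0 0 -1; 0 0 0 0 0 0 -1"

```text
t: 12.72
position: [0.4261, 0.3037, 0.2041]
orientation: [1.959, 1.92, 0.49]
wrist_force: [-2.1, 1.0, 1.1]
finger_gap: 0.0273
grasp_force: 51.4
```

Request:
servo_tool:
  motion: "0 0 0 0 0 0 -1; 0 0 0 0 0 0 -1; 0 0 0 0 0 0 -1; 0 0 0 0 0 0 -1; 0 0 0 0 0 0 -1"

```text
t: 13.35
position: [0.4261, 0.3037, 0.2041]
orientation: [1.959, 1.92, 0.49]
wrist_force: [-1.1, 0.1, 0.4]
finger_gap: 0.0271
grasp_force: 51.4
```

Request:
servo_tool:
  motion: "0 0 0 0 0 0 -1; 0 0 0 0 0 0 -1; 0 0 0 0 0 0 -1; 0 0 0 0 0 0 -1; 0 0 0 0 0 0 -1"

```text
t: 13.98
position: [0.4261, 0.3037, 0.2041]
orientation: [1.959, 1.92, 0.49]
wrist_force: [-2.4, 1.2, 0.1]
finger_gap: 0.0272
grasp_force: 51.4
```

Request:
servo_tool:
  motion: "0 0 -0.003 0 0 0 -1; 0 0 -0.005 0 0 0 -1; 0 0 -0.02 0 0 0 -1; 0 0 -0.03 0 0 0 -1; 0 0 -0.027 0 0 0 -1"

```text
t: 14.6
position: [0.3844, 0.3038, 0.2789]
orientation: [1.96, 1.92, 0.487]
wrist_force: [0.9, -0.0, -2.6]
finger_gap: 0.0272
grasp_force: 50.9
```

```bash
python3 - <<'E'
from h import *
from workcell import sensors
s=sensors.state();A=pose(s);print(s['t'],A[:3,3],s['finger_gap'])
H=frame([.5061,-.2012,.1345+.13],-.276)
# home orientation as measured at the grasp
H[:3,:3]=Ro.from_rotvec([2.509,1.888,.002]).as_matrix()
rows(A,H,10)
W=np.real(logm(np.linalg.inv(A)@H))
for i in range(0,11,2):
  T=A@expm(W*i/10);print(T[:3,3].round(3),(T@[0,0,.1225,1])[:3].round(3))
E
```

```text
14.6 [0.38442907 0.30375431 0.27893708] 0.027190219358749743
10 rows of [-0.0485  0.0182  0.0062] [ 0.0494 -0.0063  0.0255] end [ 0.506 -0.201  0.264]
[0.384 0.304 0.279] [0.443 0.302 0.171]
[0.419 0.206 0.284] [0.467 0.203 0.172]
[0.449 0.106 0.285] [0.485 0.103 0.168]
[0.474 0.004 0.282] [0.498 0.002 0.162]
[ 0.493 -0.098  0.275] [ 0.505 -0.1    0.153]
[ 0.506 -0.201  0.265] [ 0.506 -0.201  0.142]
```

Read and held for more than 3 s. Next, carry the scanner back above the cradle.

Request:
servo_tool:
  motion: "-0.0485 0.018 0.006 0.0495 -0.006 0.0255 -1; -0.0485 0.018 0.006 0.0495 -0.006 0.0255 -1; -0.0485 0.018 0.006 0.0495 -0.006 0.0255 -1; -0.0485 0.018 0.006 0.0495 -0.006 0.0255 -1; -0.0485 0.018 0.006 0.0495 -0.006 0.0255 -1"

```text
t: 15.22
position: [0.4617, 0.0541, 0.2838]
orientation: [2.241, 1.924, 0.261]
wrist_force: [0.9, 1.2, -2.6]
finger_gap: 0.0275
grasp_force: 50.9
```

Request:
servo_tool:
  motion: "-0.0485 0.018 0.006 0.0495 -0.006 0.0255 -1; -0.0485 0.018 0.006 0.0495 -0.006 0.0255 -1; -0.0485 0.018 0.006 0.0495 -0.006 0.0255 -1; -0.0485 0.018 0.006 0.0495 -0.006 0.0255 -1; -0.0485 0.018 0.006 0.0495 -0.006 0.0255 -1"

```text
t: 15.85
position: [0.5047, -0.2018, 0.2635]
orientation: [-2.507, -1.887, -0.004]
wrist_force: [0.6, 0.5, -2.7]
finger_gap: 0.0273
grasp_force: 50.8
```

Request:
servo_tool:
  motion: "0 0 0 0 0 0 -1; 0 0 0 0 0 0 -1; 0 0 0 0 0 0 -1"

```text
t: 16.23
position: [0.5043, -0.1985, 0.2639]
orientation: [-2.506, -1.891, -0.007]
wrist_force: [-0.2, 0.3, -2.8]
finger_gap: 0.0272
grasp_force: 50.8
```

```bash
cat > home.py <<'E'
from h import *
from workcell import sensors,snapshot
import sys
s=sensors.state();A=pose(s);print(s['t'],A[:3,3].round(4),s['wrist_force'].round(2))
H=np.eye(4);H[:3,3]=[.5061,-.2012,.1345+float(sys.argv[1])];H[:3,:3]=Ro.from_rotvec([2.509,1.888,.002]).as_matrix()
rows(A,H,1)
E
python3 home.py .13; python3 - <<'E'
from h import *
from workcell import sensors,snapshot
A=pose(sensors.state())
for n in('scene','side'):
  d=snapshot(n);t=(cloud(d)-A[:3,3])@A[:3,:3];im=d['image'].astype(int)
  m=(np.ptp(im,axis=2)<25)&(abs(t[...,0])<.055)&(abs(t[...,1])<.055)&(t[...,2]>.048)&(t[...,2]<.07)
  c=t[m];print(n,len(c),rect(c[:,:2]),np.percentile(c[:,2],[5,50,95]))
  P=cloud(d);r=(P[...,2]>.062)&(P[...,2]<.077)&(np.linalg.norm(P[...,:2]-[.506,-.2008],axis=-1)<.06);print('rim',r.sum(),rect(P[r][:,:2]))
E
```

```text
16.225 [ 0.5043 -0.1985  0.2639] [-0.16  0.31 -2.83]
1 rows of [-0.0021  0.0025 -0.0006] [-0.0015 -0.005   0.0026] end [ 0.506 -0.201  0.264]
scene 579 (array([1.6, 1.2]), array([92.1, 68.7]), 0.8) [0.05283425 0.0553767  0.05936311]
rim 314 (array([ 505.7, -200.7]), array([81.9, 66. ]), 75.4)
side 567 (array([-0.1,  1.2]), array([66.3, 93.5]), 89.9) [0.05122495 0.05364352 0.05687641]
rim 235 (array([ 505.6, -202.6]), array([84.3, 62.3]), 75.6)
```

Request:
servo_tool:
  motion: "-0.002 0.0025 0 -0.0015 -0.005 0.0025 -1; 0 0 0.03 0 0 0 -1; 0 0 0.02 0 0 0 -1; 0 0 0 0 0 0 -1; 0 0 0 0 0 0 -1"

```text
t: 16.95
position: [0.5077, -0.2025, 0.2148]
orientation: [2.508, 1.886, 0.003]
wrist_force: [-0.0, 0.4, -2.7]
finger_gap: 0.0271
grasp_force: 50.8
```

```bash
python3 home.py .03
```

```text
16.95 [ 0.5077 -0.2025  0.2148] [-0.01  0.35 -2.7 ]
1 rows of [ 0.0009 -0.0021  0.0502] [ 0.0022  0.0007 -0.0008] end [ 0.506 -0.201  0.164]
```

Request:
servo_tool:
  motion: "0.001 -0.002 0.01 0.002 0.0005 -0.001 -1; 0 0 0.02 0 0 0 -1; 0 0 0.02 0 0 0 -1; 0 0 0 0 0 0 -1; 0 0 0 0 0 0 -1"

```text
t: 17.58
position: [0.5059, -0.2012, 0.1645]
orientation: [2.509, 1.888, 0.002]
wrist_force: [1.0, 0.5, -3.4]
finger_gap: 0.0273
grasp_force: 50.8
```

```bash
python3 home.py .0
```

```text
17.575 [ 0.5059 -0.2012  0.1645] [ 0.99  0.55 -3.38]
1 rows of [0.     0.0001 0.03  ] [-0.0002 -0.     -0.0002] end [ 0.506 -0.201  0.134]
```

Request:
servo_tool:
  motion: "0 0 0.015 0 0 0 -1; 0 0 0.009 0 0 0 -1; 0 0 0.004 0 0 0 -1; 0 0 0.001 0 0 0 -1; 0 0 0 0 0 0 -1"

```text
t: 18.2
position: [0.5056, -0.2011, 0.1349]
orientation: [2.51, 1.888, 0.001]
wrist_force: [0.0, -0.6, -3.3]
finger_gap: 0.0273
grasp_force: 50.8
```

Request:
servo_tool:
  motion: "0 0 0.0005 0 0 0 -1; 0 0 0.0005 0 0 0 -1; 0 0 0 0 0 0 -1"

```text
t: 18.58
position: [0.5058, -0.201, 0.1347]
orientation: [2.509, 1.888, 0.002]
wrist_force: [-0.9, 1.2, 5.0]
finger_gap: 0.0271
grasp_force: 52.0
```

The force rise and the home height both show the collar on the rim. Now release.

Request:
servo_tool:
  motion: "0 0 0 0 0 0 0; 0 0 0 0 0 0 1; 0 0 0 0 0 0 1; 0 0 0 0 0 0 1; 0 0 0 0 0 0 1"

```text
t: 19.2
position: [0.5053, -0.2009, 0.1337]
orientation: [2.51, 1.889, 0.001]
wrist_force: [0.5, -0.3, 0.0]
finger_gap: 0.0853
grasp_force: 0.0
```

Request:
servo_tool:
  motion: "0 0 0 0 0 0 1; 0 0 -0.03 0 0 0 1; 0 0 -0.05 0 0 0 1; 0 0 -0.05 0 0 0 1; 0 0 -0.05 0 0 0 1"

```text
t: 19.82
position: [0.505, -0.2008, 0.3154]
orientation: [2.51, 1.888, 0.001]
wrist_force: [0.2, 0.3, 0.4]
finger_gap: 0.0854
grasp_force: 0.0
```

Request:
servo_tool:
  motion: "0 0 0 0 0 0 1; 0 0 0 0 0 0 1"

```text
t: 20.08
position: [0.5049, -0.2008, 0.3135]
orientation: [2.51, 1.889, 0.001]
wrist_force: [0.5, -0.5, 0.2]
finger_gap: 0.0856
grasp_force: 0.0
```

```bash
python3 - <<'E'
from h import *
from workcell import sensors,snapshot
print(sensors.state()['position'])
out=[]
for n in('scene','side'):
  d=snapshot(n);P=cloud(d);im=d['image'].astype(int);out.append(d['image'])
  g=(np.ptp(im,axis=2)<25)&(np.linalg.norm(P[...,:2]-[.506,-.2008],axis=-1)<.06)
  for lo,hi in((.074,.086),(.17,.19)):
    m=g&(P[...,2]>lo)&(P[...,2]<hi);print(n,rect(P[m][:,:2]),np.median(P[m][:,2]))
cv2.imwrite('pics/z.png',cv2.resize(np.hstack(out),(800,300))[...,::-1])
E
```

```text
[ 0.50491402 -0.20077125  0.31348309]
scene (array([ 508. , -199.9]), array([92.3, 67.1]), 72.5) 0.07936578510995673
scene (array([ 508.7, -200.9]), array([39.3, 26.9]), 70.9) 0.17840944899993738
side (array([ 507. , -202.1]), array([92.8, 66.5]), 73.6) 0.08083572769545933
side (array([ 507.3, -202.4]), array([40.6, 27.6]), 74.7) 0.18037825071154512
```

View pics/z.png

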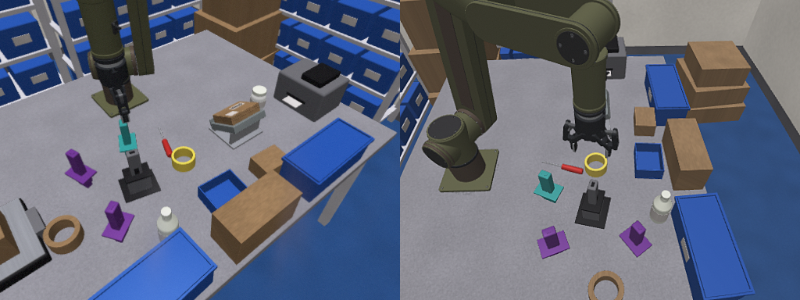

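The scanner is home in its cradle at (138,172) in the left view and (592,200) in the right. Collar and handle heights match the start, nothing else has moved, and the gripper is clear above it.

```bash
python3 -c "
from workcell import job
print(job.sign_off())"
```

```text
the job is handed in; nothing more can be done
None
```

The scanner read the bar-code label, with its nose about half in and held steady for over 3 s, and is back fully home in its cradle; the job was handed in at about 20 s of the 58 s allowed, with nothing else moved.

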